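# Lay out a sealed meal order on the packing counter

## Robot

A 6-joint arm with a two-finger parallel gripper is mounted at the origin on the work surface. World frame = base frame: x ahead of the robot, y to its left, z up, the work surface at z = 0. Lengths are in m, angles in rad, forces in N, time in s.
With the tool pointing down it reaches from about 0.35 to 0.925 m from the base axis. Payload 6.4 kg.
Tool frame: the origin (TCP) lies midway between the tips of the shut fingers; the grasp point (between the pads) lies grasp_offset behind it (grasp_offset is the distance from the TCP to the grasp point, in m); z points along the fingers, y is the line along which they close (so a half turn about z gives the same grasp; the last joint's range is limited). The gripper opens to 85 mm and grips with 20 to 120 N. Pads are 22 mm wide; open, the fingers measure 114 mm over their backs; the gripper's body (76 mm by 85 mm) begins 54 mm behind the grasp point. The pads swing forward as they close: fully open they stand 13 mm farther back than shut.
Start: joints at [-1.495, 0.245, 1.558, -0, 1.339, -0.174], TCP at [0.161, -0.63, 0.231] pointing down, gripper open.
Joint ranges: [-3.13, 3.13], [-1.02, 2.26], [0.13, 2.54], [-0.95, 4.09], [0.21, 2.88], [-2.74, 2.74]. Speed limits (rad/s): [2.57, 2.57, 3.14, 3.14, 3.14, 3.14].

## Interface

Orientations are given as a unit quaternion [x, y, z, w].
In Python, from station import * gives the robot as it stands. Calls block until the motion is done:
- move_to(position, orientation): joint-space move of the TCP to a pose.
- move_straight(position, orientation=None, vel=0.15, stop_force=None): straight line of the TCP; orientation=None keeps the orientation; vel is the mean speed in m/s. With stop_force (N) it stops when the force on the tool has changed by that much, and returns True; else False.
- goto_joints(angles): joint-space move.
- move_gripper(opening, grasp_force=None): finger opening in m; grasp_force is the grip in N (None keeps the last); returns when the fingers have stopped.
- pause(seconds).
- inverse_kinematics(position, orientation): joint angles nearest the present ones, or None.
- read_state(): the state.
- camera(name): name is "scene" or "side" or "wrist"; returns the picture (480x640x3 uint8, blue, green, red); there is no depth.
- calibration(name): a dict with "intrinsics" (3x3 intrinsics, pixels), "eye" and "rotation" of the camera in the world; the wrist camera has in their place "tool_from_camera" (4x4, takes a point from camera to tool coordinates, whose origin is the TCP and whose axes are the flange's). Camera axes: x right, y up, looking along -z (the intrinsics and any distortion apply to the point x, -y, -z); pixel columns grow to the right and rows downward; lengths in m; the calibration is good to about 2 mm. A picture is of the moment at which its call begins: read the wrist's pose just before it. calibration takes no time and is no camera call.
A pose or a line that the arm cannot do raises PlanningError and nothing moves.
- sign_off(): hands the job in; it is judged then, once.
The state is a dict: "t": time; "joint_positions": joint angles; "qd": joint speeds; "tau": joint torques, N m; "tcp_pos": TCP position; "orientation": TCP orientation; "ft_force": force on the tool from outside, world axes, zero at the start; "torque": the same for the moment, N m; "gripper_width": finger opening in m; "gripper_force": force on a finger pad.
Only numpy, scipy, OpenCV 4.12 (cv2) and the standard library are available. Lean on these libraries where they do the work, as an engineer would, in place of code of your own. Each camera call takes 0.05 s, during which the arm holds its last target. There are 200 camera calls.

## Task

Lay out this meal order around the foil-sealed dish and the sealed soup bowl: lay the oblong tub centred on top of the dish, lengthways with it, and stand the small sauce pot in the middle of the tub's lid. Stand the tall cup on the counter midway between the dish and the bowl, in line with their centres, and stand the larger round pot straight out from the bowl's pull tab with a gap of about 20 mm between the tab's tip and the pot. Everything ends upright, and the other things on the counter are left where they are.

Things in the scene. Friction and masses are not known exactly. Their poses are not given: they have to be found in the camera images.
- dish: Foil-sealed rectangular black meal dish, does not move. 150 mm along its x, 115 mm along its y, flat firm foil top (146 x 111 mm) 48 mm above the counter. Origin: centre of its underside, on the counter; z up.
- bowl: Sealed round black soup bowl with flat foil lid, does not move. Rim 116 mm across, 60 mm high. Its foil pull tab (24 mm wide) sticks out over the rim along its own -x; tip 78 mm from the bowl's axis, 56 mm up. It stands beside the dish on either side, centres about 225 mm apart; the line joining them lies along the dish's y axis to within 2 degrees. Origin: centre of underside, z up.
- tub: Loose oblong black lidded tub with flat white lid: lid 102 mm along x by 62 mm along y, body below the lid 94 x 54 mm, 40 mm high, 0.13 to 0.25 kg. The lid's edge takes up the top 6 mm (34 to 40 mm). Origin: centre of underside, z up.
- cup: Loose tall round black white-lidded cup, the tallest of the containers: 95 mm high, 44 mm across the foot widening to 52 mm at 84 mm height, lid rim 56 mm across from 86 to 95 mm, 0.15 to 0.31 kg. Origin: centre of underside, z up.
- pot: Loose larger round black white-lidded pot: lid rim 66 mm across (43 to 50 mm high), body 56 mm at the foot to 60 mm under the rim, 50 mm high, 0.1 to 0.21 kg. Origin: centre of underside, z up.
- minipot: Loose small round black white-lidded sauce pot, the smallest container: lid rim 46 mm across (23 to 30 mm high), body 36 mm at the foot to 40 mm under the rim, 30 mm high, 0.05 kg. Origin: centre of underside, z up.
- mill: Bystander, loose: turned dark wooden pepper mill, 110 mm high, 48 mm across the foot. Origin: centre of underside.
- timer: Bystander, loose: white square kitchen timer lying flat, 65 x 65 mm, 26 mm high with its dial. Origin: centre of underside.
- shaker: Bystander, loose: round steel shaker, 62 mm across, 82 mm high. Origin: centre of underside.
- stack: Bystander, loose: stack of empty round black bowls beyond the order, 116 mm across, 73 mm high. It has no pull tab. Origin: centre of underside.

How it is judged:
By the outcome, as a careful person would: the job done as asked, in the order asked, and still so for the second after the job is handed in, with the robot touching nothing.
It also fails if it takes over 96 s, if anything falls off the work surface, if the arm or the gripper's body presses on something with over 40 N, if the wrist force passes 120 N, or if a joint passes its speed limit or range.

## Working session

There is one attempt and no reset: what is moved stays moved. The work goes in short steps, each a Python script; the robot and the scene stay as the last script left them, time stands still between calls to the robot, and variables do not carry over. Pictures are saved under pics/ and viewed, at most 14 in all, crops included, and the job is handed in when it is done.

```bash
ls; mkdir -p pics; python3 - <<'E'
from station import *
import cv2
for n in("scene","side","wrist"):
    cv2.imwrite(f"pics/{n}0.png",camera(n)); c=calibration(n); print(n,c)
s=read_state(); print(s)
try: print(grasp_offset)
except Exception as e: print(e)
E
```

```text
pics
scene {'intrinsics': array([[480.978354  ,   0.        , 312.39829203],
       [  0.        , 480.978354  , 240.83143208],
       [  0.        ,   0.        ,   1.        ]]), 'eye': array([ 1.56901006, -0.03176905,  0.89209263]), 'rotation': array([0.28915317, 0.29141949, 0.63318084, 0.65616091])}
side {'intrinsics': array([[442.36166737,   0.        , 318.12166373],
       [  0.        , 442.36166737, 237.06929049],
       [  0.        ,   0.        ,   1.        ]]), 'eye': array([0.4634562 , 0.67697343, 0.85665273]), 'rotation': array([-0.04107286,  0.33837833,  0.93503383, -0.09759538])}
wrist {'intrinsics': array([[371.43955872,   0.        , 320.4631588 ],
       [  0.        , 371.43955872, 236.55467007],
       [  0.        ,   0.        ,   1.        ]]), 'tool_from_camera': array([[-7.73438552e-05,  9.57752069e-01,  2.87595147e-01,
         7.29310482e-02],
       [ 9.99999987e-01,  1.14247846e-04, -1.11536153e-04,
         2.02819693e-04],
       [-1.39681107e-04,  2.87595134e-01, -9.57752066e-01,
        -1.42279700e-01],
       [ 0.00000000e+00,  0.00000000e+00,  0.00000000e+00,
         1.00000000e+00]])}
{'t': 0.15, 'joint_positions': array([-1.49510104e+00,  2.45661689e-01,  1.55876474e+00,  3.76268314e-05,
        1.33869055e+00, -1.74107945e-01]), 'qd': array([ 0.00028257, -0.00247022, -0.00241269,  0.00029691, -0.00073262,
       -0.00120821]), 'tau': array([ 9.86535488e-04, -4.29984570e+01, -3.26552367e+01, -9.43435657e-05,
        3.51625749e-03,  2.12996127e-05]), 'tcp_pos': array([ 0.16066503, -0.62938046,  0.23041179]), 'orientation': array([ 9.92210181e-01,  1.24572774e-01,  5.57715862e-05, -7.60340480e-04]), 'ft_force': array([0.23608648, 0.49508135, 0.48218714]), 'torque': array([ 0.01299327,  0.02735948, -0.03186778]), 'gripper_force': 0.0, 'gripper_width': 0.0855342150892835}
0.0187
```

View pics/scene0.png

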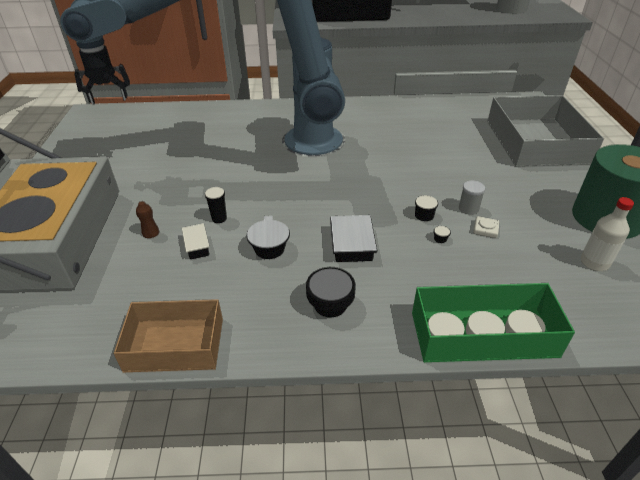

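View pics/side0.png

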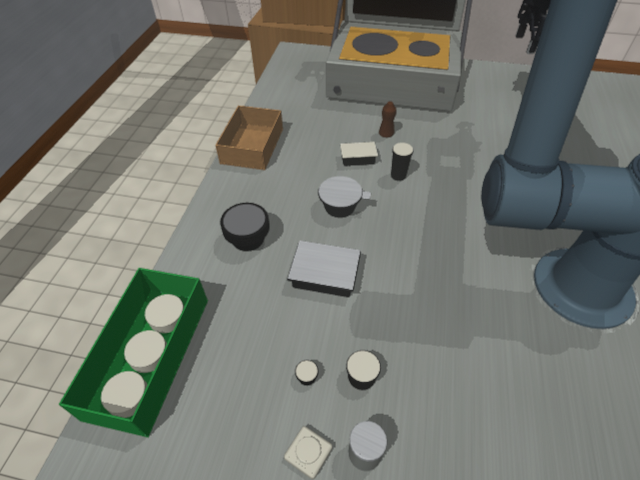

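The scene view shows dish (352,236), bowl (268,236) with tab at (268,219), tub (196,240), cup (216,203), pot (426,207) and minipot (441,234); the stack is at (330,290). The side view shows the dish (326,265), bowl (341,192) with its tab at (370,196), tub (358,152), cup (402,160), pot (363,367) and minipot (307,371).

```bash
cat > h.py <<'E'
from station import *
import numpy as np, cv2
from scipy.spatial.transform import Rotation as R
def campose(n, st=None):
    c=calibration(n)
    if n!="wrist": return c["intrinsics"],np.array(c["eye"]),R.from_quat(c["rotation"]).as_matrix()
    T=c["tool_from_camera"]; Rt=R.from_quat(st["orientation"]).as_matrix()
    return c["intrinsics"],np.array(st["tcp_pos"])+Rt@T[:3,3],Rt@T[:3,:3]
def ray(cp,px):
    K,e,Rm=cp; px=np.atleast_2d(np.asarray(px,float))
    d=np.c_[(px[:,0]-K[0,2])/K[0,0],-(px[:,1]-K[1,2])/K[1,1],-np.ones(len(px))]
    d=d@Rm.T; return e,d/np.linalg.norm(d,axis=1)[:,None]
def plane(cp,px,z):
    e,d=ray(cp,px); return e+d*((z-e[2])/d[:,2])[:,None]
def tri(obs):
    A=np.zeros((3,3));b=np.zeros(3)
    for cp,px in obs:
        e,d=ray(cp,px); M=np.eye(3)-np.outer(d[0],d[0]); A+=M; b+=M@e
    p=np.linalg.solve(A,b)
    return p,[np.linalg.norm(np.cross(p-e,d[0])) for e,d in (ray(c,q) for c,q in obs)]
def proj(cp,p):
    K,e,Rm=cp; q=(np.asarray(p)-e)@Rm; return np.array([K[0,2]-K[0,0]*q[0]/q[2],K[1,2]+K[1,1]*q[1]/q[2]])
def down(yaw): # tool z down, tool y axis at world angle yaw (+-pi)
    y=np.array([np.cos(yaw),np.sin(yaw),0]); z=np.array([0,0,-1.]); x=np.cross(y,z)
    return R.from_matrix(np.c_[x,y,z]).as_quat()
E
python3 - <<'E'
from h import *
np.set_printoptions(precision=4,suppress=True)
P=dict(dish=((353,231),(326,264)),bowl=((268,234),(341,190)),tabtip=((268,218),(374,196)),tub=((195,236),(358,149)),cup=((215,192),(402,149)),pot=((426,202),(364,364)),mini=((441,231),(307,370)))
a,b=campose("scene"),campose("side")
for k,(p,q) in P.items():
    r=tri([(a,p),(b,q)]); print(k,r[0],np.round(r[1],4))
s=read_state(); print(R.from_quat(s["orientation"]).as_matrix())
E
```

```text
dish [0.5799 0.0924 0.0472] [0.0001 0.0001]
bowl [ 0.5888 -0.1383  0.056 ] [0.0026 0.0026]
tabtip [ 0.5038 -0.1436  0.0442] [0.0041 0.0041]
tub [ 0.5722 -0.3363  0.0391] [0.001 0.001]
cup [ 0.4493 -0.2888  0.096 ] [0.0007 0.0007]
pot [0.4618 0.3133 0.0492] [0.0016 0.0016]
mini [0.568  0.3372 0.0274] [0.0002 0.0002]
[[ 0.969   0.2472 -0.0001]
 [ 0.2472 -0.969   0.0015]
 [ 0.0003 -0.0015 -1.    ]]
```

View pics/wrist0.png

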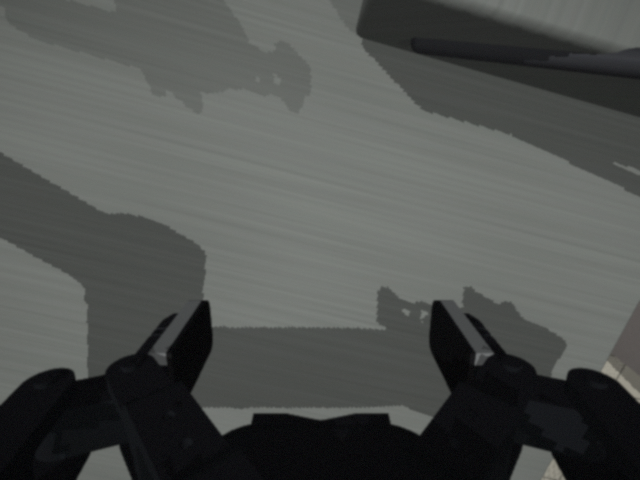

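Fingers appear at the left and right of the wrist image, with the free view above row 300. The camera frame behaves as expected, so I'll sweep the wrist camera over the row.

```bash
python3 - <<'E'
from h import *
import pickle
V=[]
for i,y in enumerate((-0.34,-0.19,-0.02,0.14,0.32)):
    move_to([0.48,y,0.33],down(-np.pi/2)); pause(.15)
    s=read_state(); im=camera("wrist"); cv2.imwrite(f"pics/w{i}.png",im); V.append((s["tcp_pos"],s["orientation"]))
    print(s["t"],s["tcp_pos"],s["joint_positions"][5])
pickle.dump(V,open("V.pkl","wb"))
ims=[cv2.imread(f"pics/w{i}.png")[:340] for i in range(5)]
m=np.vstack([np.hstack([cv2.resize(a,None,fx=.62,fy=.62) for a in p]) for p in ((ims[0],ims[1]),(ims[2],ims[4]))])
cv2.imwrite("pics/m1.png",m); print(m.shape)
E
```

```text
1.925 [ 0.47947451 -0.34074096  0.32960299] 0.7617851501413939
2.775 [ 0.48000949 -0.19121564  0.32989432] 0.9738463678326318
3.6917 [ 0.48023588 -0.02150897  0.32987255] 1.292180467744971
4.575 [0.4803695  0.1385468  0.32995007] 1.6270134994456331
5.525 [0.48054302 0.31846416 0.33020079] 1.9619510493655452
(422, 794, 3)
```

View pics/m1.png

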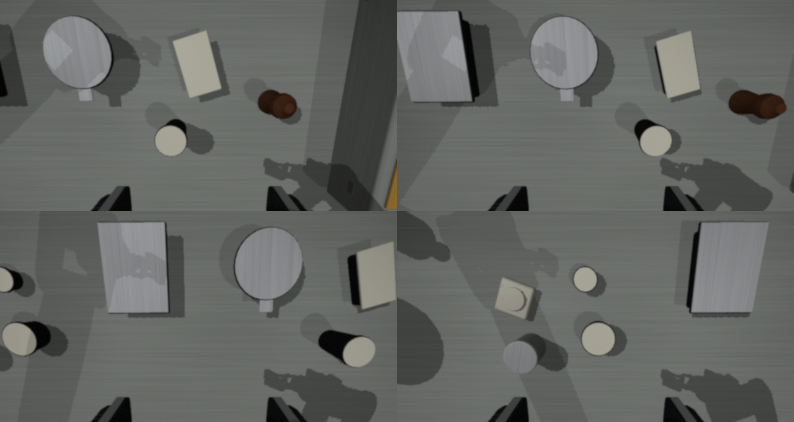

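The mosaic shows cream lids (tub, cup, pot, minipot) and the silver dish foil and bowl lid, with the bowl's tab pointing toward the robot. All stand out clearly from the counter.

```bash
cat > seg.py <<'E'
from h import *
import pickle
def load():
    return [(cv2.imread(f"pics/w{i}.png"),campose("wrist",dict(tcp_pos=p,orientation=o))) for i,(p,o) in enumerate(pickle.load(open("V.pkl","rb")))]
def cnts(im,kind,amin=300):
    f=cv2.GaussianBlur(im,(3,3),0).astype(int); b,g,r=f[...,0],f[...,1],f[...,2]
    m=((r-b>10)&(r>125)&(g-b>3)&(r-g<30)) if kind=="cream" else ((b-r>-6)&(f.mean(2)>132))
    m=m.astype(np.uint8)*255; m[330:]=0
    m=cv2.morphologyEx(m,cv2.MORPH_CLOSE,np.ones((5,5)))
    c,_=cv2.findContours(m,cv2.RETR_EXTERNAL,cv2.CHAIN_APPROX_NONE)
    return [k for k in c if cv2.contourArea(k)>amin]
E
python3 - <<'E'
from seg import *
L=load()
im=L[2][0]; print([im[y,x].tolist() for x,y in ((200,60),(200,100),(110,40),(440,90),(427,155),(330,120),(50,120),(600,120))])
for i,(im,cp) in enumerate(L):
    for kind in("cream","foil"):
        for c in cnts(im,kind):
            M=cv2.moments(c); p=(M["m10"]/M["m00"],M["m01"]/M["m00"]); x,y,w,h=cv2.boundingRect(c)
            print(i,kind,int(M["m00"]),np.round(p,1),(x,y,w,h),np.round(plane(cp,p,.045)[0,:2],3))
E
```

```text
[[135, 132, 130], [133, 132, 130], [86, 89, 86], [143, 140, 138], [143, 141, 139], [106, 110, 107], [65, 67, 66], [135, 147, 149]]
0 cream 1800 [274.8 227. ] (251, 203, 49, 48) [ 0.436 -0.287]
0 cream 5163 [318.1 103.3] (279, 50, 77, 108) [ 0.575 -0.339]
0 foil 8838 [125.5  83. ] (70, 28, 108, 134) [ 0.596 -0.133]
1 cream 1808 [417.3 227.3] (393, 204, 50, 48) [ 0.436 -0.307]
1 cream 5138 [453.7 103.7] (418, 50, 71, 108) [ 0.575 -0.336]
1 foil 9595 [269.2  86.9] (218, 28, 104, 135) [ 0.592 -0.137]
1 foil 4195 [83.2 69.3] (49, 20, 62, 116) [0.61  0.059]
1 foil 2099 [16.  54.8] (0, 20, 44, 108) [0.624 0.127]
2 cream 1788 [579. 227.] (554, 204, 51, 47) [ 0.436 -0.33 ]
2 cream 1999 [ 30.  206.3] (4, 181, 53, 52) [0.463 0.318]
2 cream 557 [  8.2 111.9] (0, 92, 20, 38) [0.568 0.318]
2 cream 5132 [608.2 103.6] (577, 50, 63, 107) [ 0.575 -0.334]
2 foil 8285 [430.1  91.5] (381, 29, 105, 133) [ 0.587 -0.14 ]
2 foil 11659 [212.9  88.7] (159, 19, 111, 144) [0.591 0.093]
3 cream 1968 [168.9 206.3] (144, 182, 51, 50) [0.463 0.316]
3 cream 2557 [ 36.2 140.5] (8, 108, 58, 66) [0.538 0.455]
3 cream 1012 [143.4 109.9] (126, 91, 36, 38) [0.57  0.331]
3 foil 1405 [ 37.  232.8] (9, 212, 51, 48) [0.431 0.478]
3 foil 320 [591.9 119.2] (584, 92, 14, 47) [ 0.559 -0.16 ]
3 foil 14146 [366.1  89.1] (316, 19, 106, 144) [0.59  0.089]
4 cream 2068 [324.3 206.1] (298, 181, 53, 52) [0.463 0.314]
4 cream 2470 [187.8 140.2] (159, 108, 60, 65) [0.538 0.466]
4 cream 1054 [303.2 109.7] (285, 91, 37, 39) [0.57  0.337]
4 foil 8287 [524.6 114.7] (476, 39, 99, 123) [0.564 0.095]
```

```bash
sed -i 's/f.mean(2)>132/f.mean(2)>119/' seg.py; cat > meas.py <<'E'
from seg import *
np.set_printoptions(precision=4,suppress=True)
L=load()
near=dict(cup=(.45,-.289,.095),pot=(.4618,.3133,.05),mini=(.568,.337,.03),bowl=(.589,-.137,.06),tub=(.573,-.336,.04),dish=(.585,.0924,.048))
cand={k:[] for k in near}
for i,(im,cp) in enumerate(L):
    for kind in("cream","foil"):
        for c in cnts(im,kind):
            x,y,w,h=cv2.boundingRect(c)
            if x<2 or y<2 or x+w>637: continue
            M=cv2.moments(c); p=np.array((M["m10"]/M["m00"],M["m01"]/M["m00"]))
            for k,n in near.items():
                if (kind=="foil")==(k in("bowl","dish")) and np.linalg.norm(plane(cp,p,n[2])[0]-n)<.03: cand[k].append((i,cp,cv2.convexHull(c),c))
for k,l in cand.items():
    z=near[k][2]
    if k in("cup","pot","mini","bowl"):
        obs=[]
        for i,cp,hl,c in l:
            pts=c[:,0]
            if k=="bowl":
                w=plane(cp,pts,z)[:,:2]; m=np.array(near[k][:2])
                for _ in range(5):
                    keep=np.abs(np.linalg.norm(w-m,axis=1)-.058)<.006; q=w[keep]
                    sol=np.linalg.lstsq(np.c_[2*q,np.ones(len(q))],(q**2).sum(1),rcond=None)[0]; m=sol[:2]
                pts=pts[keep]; tab=plane(cp,c[:,0],.056)[:,:2]; tab=tab[np.linalg.norm(tab-m,axis=1)>.064]
                d=np.linalg.norm(tab-m,axis=1); e=tab[d>d.max()-.0015].mean(0); tc=tab.mean(0)-m
                print("  tab",i,"ctr",m,"tip",e,d.max(),"ang",np.degrees(np.arctan2(*(e-m)[::-1])),np.degrees(np.arctan2(*tc[::-1])),len(tab))
            E=cv2.fitEllipse(pts.astype(np.float32)); obs.append((cp,E[0]))
            (cx,cy),r=cv2.minEnclosingCircle(plane(cp,pts,z)[:,:2].astype(np.float32)); print("  ",i,k,"plane ctr",plane(cp,E[0],z)[0,:2],"dia",2*r)
        print(k,tri(obs))
    else:
        Q=[]
        for i,cp,hl,c in l:
            w=plane(cp,hl[:,0],z)[:,:2]; (ctr,sz,a)=cv2.minAreaRect((w*1000).astype(np.float32)); print("  ",i,k,"rect",np.array(ctr),np.array(sz),a)
            box=cv2.boxPoints((ctr,sz,a))/1000
            # pixel corner = hull vertex nearest each box corner
            Q.append((cp,[hl[np.argmin(np.linalg.norm(w-b,axis=1)),0] for b in sorted(box.tolist(),key=lambda b:np.arctan2(b[1]-near[k][1],b[0]-near[k][0]))]))
        C=[tri([(cp,q[j]) for cp,q in Q])[0] for j in range(4)] if len(Q)>1 else []
        print(k,np.array(C),np.mean(C,0))
E
python3 meas.py
```

```text
0 cup plane ctr [ 0.4498 -0.2929] dia 0.052631281316280365
   1 cup plane ctr [ 0.4496 -0.2934] dia 0.052599865943193436
   2 cup plane ctr [ 0.4497 -0.2939] dia 0.052465301007032394
cup (array([ 0.45  , -0.2931,  0.0961]), [np.float64(7.280756768542598e-05), np.float64(5.872396133104295e-05), np.float64(1.4984732285615957e-05)])
   2 pot plane ctr [0.4638 0.3144] dia 0.060650911182165146
   3 pot plane ctr [0.4637 0.3138] dia 0.059991125017404556
   4 pot plane ctr [0.4636 0.3137] dia 0.06132684275507927
pot (array([0.4639, 0.3136, 0.0509]), [np.float64(0.00017458272743878694), np.float64(0.000198749861522719), np.float64(0.00011099018216789529)])
   3 mini plane ctr [0.5702 0.3375] dia 0.04085905849933624
   4 mini plane ctr [0.5702 0.3374] dia 0.04122404381632805
mini (array([0.5702, 0.3373, 0.0304]), [np.float64(1.777041269002339e-05), np.float64(1.7770412689764118e-05)])
  tab 0 ctr [ 0.5904 -0.1385] tip [ 0.5138 -0.1399] 0.07740226168618405 ang -178.9828822463524 -178.65483419393206 44
   0 bowl plane ctr [ 0.5927 -0.1385] dia 0.11896421015262604
  tab 1 ctr [ 0.5903 -0.1385] t
[... 411 characters left out ...]
float64(6.895339332834657e-05), np.float64(0.0002038757411140991)])
   0 tub rect [ 573.0207 -338.9467] [100.3959  60.4188] 16.3021240234375
   1 tub rect [ 572.8715 -338.3177] [100.1037  60.3443] 16.360811233520508
tub [[ 0.534  -0.3801  0.0389]
 [ 0.6291 -0.3535  0.0354]
 [ 0.6117 -0.2967  0.0376]
 [ 0.5179 -0.3244  0.037 ]] [ 0.5732 -0.3387  0.0372]
   2 dish rect [584.8741  88.9941] [108.9856 144.6673] 89.97048950195312
   3 dish rect [585.1608  89.3156] [143.8663 109.2185] 0.05608867481350899
   4 dish rect [584.7078  89.1664] [109.5046 142.9986] 89.94624328613281
dish [[0.5143 0.0364 0.0505]
 [0.6564 0.0352 0.0458]
 [0.6555 0.1427 0.0481]
 [0.5139 0.1429 0.0476]] [0.585  0.0893 0.048 ]
```

Measurements agree to about a millimetre (lid heights tub ≈38, cup 96, pot 51, minipot 30, dish 48, bowl 60 mm). Starting with the tub.

```bash
cat > pp.py <<'E'
from h import *
H=0.24
def back(w): r=.076; return r*(1-np.cos(np.arcsin(w/2/r)))
def pick(xy,zg,w,yaw,force,lift=H):
    z=zg-grasp_offset-back(w); q=down(yaw)
    move_gripper(.085); move_to([*xy,H],q); move_straight([*xy,zg+.04],q,vel=.25); hit=move_straight([*xy,z],q,vel=.08,stop_force=15)
    move_gripper(0.0,force); pause(.2); s=read_state(); print("hit",hit,"width",s["gripper_width"],"tcp",s["tcp_pos"])
    move_straight([*xy,lift],q,vel=.2); print("lifted width",read_state()["gripper_width"],"t",read_state()["t"]); return z
def place(xy,ztcp,yaw,zh=H):
    q=down(yaw); move_to([*xy,zh],q); move_straight([*xy,ztcp+.012],q,vel=.2); pause(.25)
    hit=move_straight([*xy,ztcp-.004],q,vel=.02,stop_force=4); s=read_state(); print("placed",hit,"tcp",s["tcp_pos"],"want z",ztcp,"width",s["gripper_width"])
    pause(.2); move_gripper(.085); pause(.2); move_straight([*xy,zh],q,vel=.25); print("t",read_state()["t"])
E
python3 - <<'E'
from pp import *
z=pick((.573,-.3386),.035,.062,-np.pi/2+np.radians(16.3),40)
place((.585,.0892),z+.048,-np.pi/2)
z=pick((.5702,.3374),.025,.046,-np.pi/2,25)
move_to([.50,.20,.28],down(-np.pi/2)) ; cv2.imwrite("pics/c1.png",camera("scene")[130:310,160:520])
import pickle; move_to([.48,.09,.33],down(-np.pi/2)); pause(.15); s=read_state(); cv2.imwrite("pics/w5.png",camera("wrist")); pickle.dump((s["tcp_pos"],s["orientation"]),open("v5.pkl","wb"))
E
```

```text
hit False width 0.06090778356346112 tcp [ 0.57351604 -0.3389925   0.010739  ]
lifted width 0.06109126633751248 t 11.8
placed True tcp [0.58483684 0.08921555 0.05870771] want z 0.057690201037322274 width 0.06083652184833173
t 16.85
hit False width 0.04436107362540428 tcp [0.57059901 0.33755263 0.00336872]
lifted width 0.044351690506980616 t 21.8083
```

View pics/w5.png

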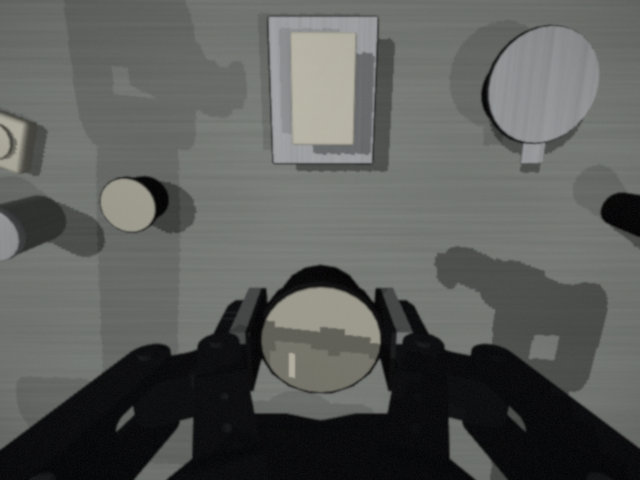

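The tub (centre ~(323,88)) sits along the dish (~(323,90)), and the minipot (322,339) is held upright. Next I'll measure both.

```bash
python3 - <<'E'
from seg import *
np.set_printoptions(precision=2,suppress=True)
p,o=pickle.load(open("v5.pkl","rb")); cp=campose("wrist",dict(tcp_pos=p,orientation=o)); im=cv2.imread("pics/w5.png")
def rect(c,z): return cv2.minAreaRect((plane(cp,c[:,0],z)[:,:2]*1000).astype(np.float32))
for c in cnts(im,"cream"):
    if abs(c[:,0].mean(0)[0]-323)<20: print("tub",rect(c,.088))
m=(cv2.GaussianBlur(im,(3,3),0).mean(2)>116).astype(np.uint8); m[330:]=0
for c in cv2.findContours(m,0,1)[0]:
    if cv2.contourArea(c)>8000: print("foil",rect(c,.048))
E
```

```text
tub ((350.856689453125, 88.04315948486328), (52.07688522338867, 126.47090148925781), 0.1100919097661972)
tub ((583.9786376953125, 88.94744873046875), (99.64848327636719, 60.21623229980469), 0.028143517673015594)
foil ((462.43988037109375, 2.291961669921875), (322.7062072753906, 538.5637817382812), 0.1028810441493988)
foil ((592.1016845703125, -145.6480712890625), (113.1870346069336, 115.15641784667969), 17.51892852783203)
foil ((584.5986938476562, 89.14060974121094), (144.1681671142578, 109.99665069580078), 0.06542869657278061)
```

Tub is centred within 1 mm and aligned. Continuing with minipot, cup and pot.

```bash
python3 - <<'E'
from pp import *
zm=.025-grasp_offset-back(.046)
place((.584,.089),zm+.088,-np.pi/2)
def best(pts):
    c=[]
    for y in (0,np.pi,-np.pi):
        J=[inverse_kinematics(p,down(y)) for p in pts]
        if all(j is not None for j in J): c.append((max(abs(j[5]) for j in J),y))
    print(c); return min(c)[1]
y=best([(.45,-.2932,.24),(.5877,-.0246,.24),(.5877,-.0246,.07)])
z=pick((.45,-.2932),.086,.056,y,40)
place((.5877,-.0246),z,y)
z=pick((.4638,.3138),.042,.066,-np.pi/2,40)
place((.4594,-.1416),z,-np.pi/2)
move_to([.48,-.02,.33],down(-np.pi/2)); pause(.15)
import pickle; s=read_state(); cv2.imwrite("pics/w6.png",camera("wrist")); pickle.dump((s["tcp_pos"],s["orientation"]),open("v6.pkl","wb"))
cv2.imwrite("pics/c2.png",camera("scene")); print(s["t"])
E
```

```text
placed True tcp [0.58383326 0.08899893 0.09135705] want z 0.09073617880589781 width 0.044675043972577703
t 27.2083
[(np.float64(0.788683009287467), 0)]
hit False width 0.054482607895502605 tcp [ 0.4503807  -0.29372072  0.06291275]
lifted width 0.054444337030348094 t 32.6167
placed True tcp [ 0.58755221 -0.02457261  0.06293694] want z 0.06195408693062277 width 0.05437272731897741
t 37.2667
hit False width 0.06411538209139661 tcp [0.46446068 0.31413337 0.0170965 ]
lifted width 0.06360421809632913 t 42.9583
placed True tcp [ 0.4592453  -0.14160482  0.01712046] want z 0.01576166810705097 width 0.06394019195179691
t 48.4417
49.25
```

View pics/w6.png

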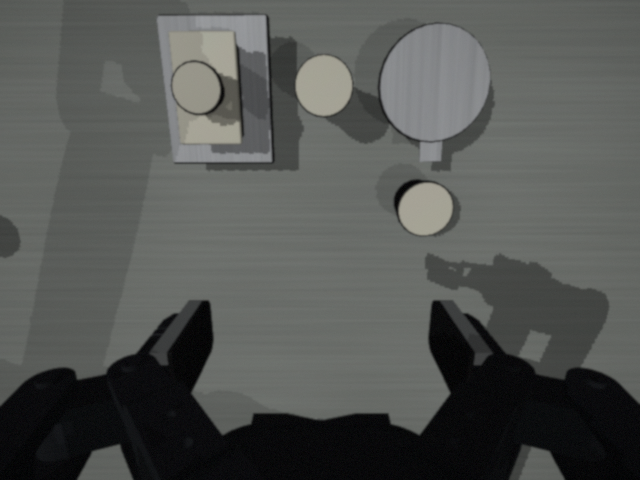

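View pics/c2.png

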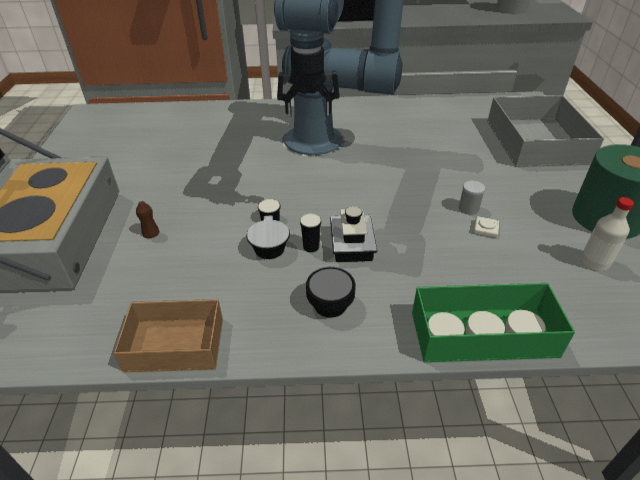

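Everything is upright: minipot (197,88) on the tub, cup (323,86) between dish and bowl, and pot (425,209) below the tab tip (430,161). The bystanders haven't moved in the scene view. Now checking the placings with numbers.

```bash
python3 - <<'E'
from seg import *
np.set_printoptions(precision=4,suppress=True)
p,o=pickle.load(open("v6.pkl","rb")); cp=campose("wrist",dict(tcp_pos=p,orientation=o)); im=cv2.imread("pics/w6.png")
for c in cnts(im,"cream"):
    h=cv2.convexHull(c); E=cv2.fitEllipse(h); u=E[0][0]; z=.095 if 290<u<360 else .05 if u>390 else .088
    w=plane(cp,c[:,0],z)[:,:2]
    print(np.round(E[0]),plane(cp,E[0],z)[0,:2],"x max",w[:,0].max(),cv2.minAreaRect((w*1000).astype(np.float32)))
g=cv2.GaussianBlur(cv2.cvtColor(im,6),(5,5),0)[55:125,155:245]
C=cv2.HoughCircles(g,cv2.HOUGH_GRADIENT,1,50,param1=60,param2=12,minRadius=20,maxRadius=30)
print("mini",[plane(cp,c[:2]+[155,55],.118)[0,:2] for c in C[0]],C)
for c in cnts(im,"foil"):
    w=plane(cp,c[:,0],.056)[:,:2]; d=w-[.5903,-.1384]; r=np.linalg.norm(d,axis=1)
    if (r<.09).all():
        t=w[r>.066]; e=t[t[:,0]<t[:,0].min()+.0015]; print("tab tip",e.mean(0),"root",t[t[:,0]>.519].mean(0),r.max())
E
```

```text
[425. 209.] [ 0.4585 -0.1422] x max 0.4881404584705318 ((457.9591979980469, -142.35675048828125), (60.3001594543457, 60.32618713378906), 47.161163330078125)
[323.  85.] [ 0.5873 -0.0242] x max 0.6129414064856105 ((586.8385009765625, -24.204803466796875), (52.08036422729492, 51.792118072509766), 46.17670822143555)
[206.  83.] [0.5896 0.0876] x max 0.6336147924129921 ((583.99951171875, 89.41992950439453), (99.28104400634766, 61.4094352722168), 0.05621692165732384)
mini [array([0.5826, 0.0872])] [[[42.5 33.5 27.2]]]
tab tip [ 0.5137 -0.1391] root [ 0.5221 -0.1415] 0.07749239968471268
```

```bash
python3 -c "
from station import *
pause(.3); print(sign_off())"
```

```text
the job is handed in; nothing more can be done
None
```

The layout is done and handed in at about 50 s of robot time: tub on the dish and cup midway are within about 1 mm, the minipot is within about 2 mm of the tub's centre, the pot stands about 21 mm out from the tab tip, everything is upright, and the bystanders were not touched.

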